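Level the banding stand

ROBOT

A 6-joint arm with a two-finger parallel gripper is mounted at the origin on the work surface. World frame = base frame: x ahead of the robot, y to its left, z up, the work surface at z = 0. Lengths are in m, angles in rad, forces in N, time in s.
With the tool pointing down it reaches from about 0.35 to 0.775 m from the base axis. Payload 5.5 kg.
Tool frame: the origin (TCP) lies on the centre line of the jaws, within the pads' length; the fingertips stand 17 mm ahead of it and the grasp point (between the pads) lies 2 mm behind it; x points along the fingers, y is the direction in which the jaws open and shut, and the axes are right-handed (so a half turn about x gives the same grasp; the last joint's range is limited). The gripper opens to 85 mm and grips with 20 to 120 N. Pads are 22 mm wide; open, the fingers measure 114 mm over their backs; the gripper's body (76 mm by 85 mm) begins 54 mm behind the grasp point. The pads swing forward as they close: fully open they stand 13 mm farther back than shut.
Start: joints at [-1.43, 0.313, 0.046, 1.304, 0, 1.431], TCP at [0.159, -0.553, 0.224] pointing down, gripper open.
Joint ranges: [-2.76, 2.76], [-0.86, 1.69], [-1.03, 1.26], [-2.2, 2.34], [-1.47, 1.5], [-3.14, 3.14]. Speed limits (rad/s): [2.57, 2.57, 3.14, 3.14, 3.14, 3.14].

INTERFACE

Orientations are given as a unit quaternion [x, y, z, w].
In Python, from rig import env gives the robot as it stands.
- The arm moves only by the tool play_rows, never from a script. Its argument "increments" is a list that holds one entry, the list of rows, each a list of 5 numbers: the opening, from 0 (shut) to 1 (fully open), then the shift along the world's x, y, z as a fraction of full scale, then the turn about the world's z as a fraction of full scale. In form: [[[claw, x, y, z, spin], ...]]. A call has exactly 8 rows; each row shifts and turns the commanded pose from where the row before left it; what a row does not reach is not made up. Full scale, the value 1, is 250 mm for a shift and pi rad for a turn. A row lasts 1/10 s, in which the tool goes at most 50 mm and 8.59 degrees, less where a joint would pass 70% of its speed; a pose out of reach is approached as far as the arm can. A call with a number of a shift or a turn outside -1 to 1 is refused whole. A call with a gripper value outside its range is refused whole. The fingers move at their own pace and stop on an object; the grip force is fixed at half the most. Time passes only in rows, so rows that do not move let the fingers close, or fill a call up. It gives the time, the measured TCP pose, the force and the opening at its end, in the units of the state.
- env.get_obs(): the state, without advancing time (a new reading comes with each control period).
- env.grab_frame(name): name is "side" or "top"; returns (picture, depth): 480x640x3 uint8, red, green, blue; 480x640 float32, m along the optical axis (not along the pixel's ray), 0 where there is no reading.
- env.camera_info(name): a dict with "camera_matrix" (3x3 intrinsics, pixels), "position" and "rotation" of the camera in the world. Camera axes: x right, y down, z forward; pixel columns grow to the right and rows downward; lengths in m; the calibration is good to about 2 mm. A picture is of the moment at which its call begins. camera_info takes no time and is no camera call.
- env.finish_job(): hands the job in, once; it reports no verdict.
The state is a dict: "t": time; "joints": joint angles; "joint_vel": joint speeds; "joint_efforts": joint torques, N m; "tool_pos": TCP position; "tool_rot": TCP orientation; "wrist_force": force on the tool from outside, world axes, zero at the start; "wrist_torque": the same for the moment, N m; "gripper_width": finger opening in m.
Only numpy, scipy, OpenCV 4.12 (cv2) and the standard library are available. Lean on these libraries where they do the work, as an engineer would, in place of code of your own. Each camera call takes 0.05 s, during which the arm holds its last target.

TASK

Level the potter's banding stand so that the next cups get straight lines: turn its red foot screw and its blue foot screw, one after the other, until the white bubble in each screw's vial rests centred between the two black lines, then let go.

Things in the scene. Friction and masses are not known exactly. Their poses are not given: they have to be found in the camera images.
- screw_red: Red foot screw, left (+y) end of the round grey stand: upright bar 44 mm long, 14 thick, 38 tall on a 38 mm flange. Origin on its vertical axis at the plate's top, 44 mm above the table; x along the bar, z up. Grip across the 14 mm, 40 mm above the origin. Light friction, stays as left; stops 1.4 rad either side of level. Clockwise from above drives its bubble towards it, 20 mm per rad.
- screw_blue: Blue foot screw, right (-y) end, 282 mm from the red: same shape, frame, feel and sense (clockwise drives its own bubble towards it, 20 mm per rad). Midway between them stands the 130 mm wheel head with an upturned cup, 84 mm wide, top 156 mm above the table; another cup, 86 mm high, stands on the table about 150 mm left of the red screw. At most 1.2 rad of turning is needed: one grasp.
- bubble_red (a joint): White bubble, 20 mm long, in the green vial of the red screw (104 x 26 mm, on the plate's far half between this screw and the fixed steel foot, red tip towards the screw): its offset in m, 0 centred, positive towards the red screw, +-0.028 at most. Two black lines leave 32 mm for it. Only the red screw moves it.
- bubble_blue (a joint): White bubble, 20 mm long, in the green vial of the blue screw (104 x 26 mm, on the plate's far half between this screw and the fixed steel foot, blue tip towards the screw): its offset in m, 0 centred, positive towards the blue screw, +-0.028 at most. Two black lines leave 32 mm for it. Only the blue screw moves it.

How it is judged:
At the end, for the whole second after the job is handed in: Both bubbles are at rest within 6 mm of the middle of their vials, that is, wholly between the two black lines (value of joint bubble_red between -0.006 and 0.006 m and velocity of joint bubble_red between -0.003 and 0.003 m/s and value of joint bubble_blue between -0.006 and 0.006 m and velocity of joint bubble_blue between -0.003 and 0.003 m/s); the robot touches nothing.
It also fails if it takes over 40 s, if anything falls off the work surface, if the arm or the gripper's body presses on something with over 40 N, if the wrist force passes 120 N, or if a joint passes its speed limit or range.

## Working session

There is one attempt and no reset: what is moved stays moved. The work goes in short steps, Python scripts to look and compute and a tool call to move; the robot and the scene stay as the last step left them, time stands still between calls to the robot, and variables do not carry over. Pictures are saved under pics/ and viewed, and the job is handed in when it is done.

Besides the shell and the picture viewer there is one more tool, called after "Call:" as a command line: name --argument value ..., lists and objects as JSON in quotes. play_rows: Moves the arm, as the interface text tells. Its arguments: {"type":"object","properties":{"increments":{"type":"array","items":{"type":"array","items":{"type":"array","items":{"type":"number"}}}}},"required":["increments"]}

```bash
ls; mkdir -p pics; python3 - <<'E'
from rig import env
import cv2,numpy as np
for n in("side","top"):
    p,d=env.grab_frame(n); cv2.imwrite(f"pics/{n}0.png",p[:,:,::-1]); np.savez(f"pics/{n}0.npz",p=p,d=d)
    c=env.camera_info(n); print(n,c)
o=env.get_obs(); print(o)
E
```

```text
pics
side {'camera_matrix': array([[520.38526638,   0.        , 319.21313636],
       [  0.        , 520.38526638, 235.80745934],
       [  0.        ,   0.        ,   1.        ]]), 'position': array([0.11604373, 0.45802297, 0.48877216]), 'rotation': array([-0.36433645,  0.80188921, -0.43496198,  0.18719164])}
top {'camera_matrix': array([[501.26528498,   0.        , 322.77560429],
       [  0.        , 501.26528498, 237.31706848],
       [  0.        ,   0.        ,   1.        ]]), 'position': array([0.43537553, 0.02931289, 0.88006073]), 'rotation': array([ 0.71128523, -0.69760469,  0.06617485, -0.05515354])}
{'t': 0.1, 'joints': array([-1.42960114e+00,  3.13956256e-01,  4.51208731e-02,  1.30359858e+00,
       -2.48023010e-06,  1.43122059e+00]), 'joint_vel': array([ 0.00011924, -0.00178862,  0.00376369,  0.00098443,  0.00080107,
        0.0006277 ]), 'joint_efforts': array([ 3.63003244e-03, -4.81726277e+01,  2.99243456e+01,  1.27782192e-02,
       -6.46297258e-05, -9.83744286e-08]), 'tool_pos': array([ 0.15926964, -0.55203124,  0.223492  ]), 'tool_rot': array([-0.70014878, -0.09952073,  0.70015147, -0.09836275]), 'wrist_force': array([0.29338709, 0.52454881, 0.14568161]), 'wrist_torque': array([-0.02816332,  0.05135551,  0.02675891]), 'gripper_width': 0.0850200265521378}
```

View pics/side0.png

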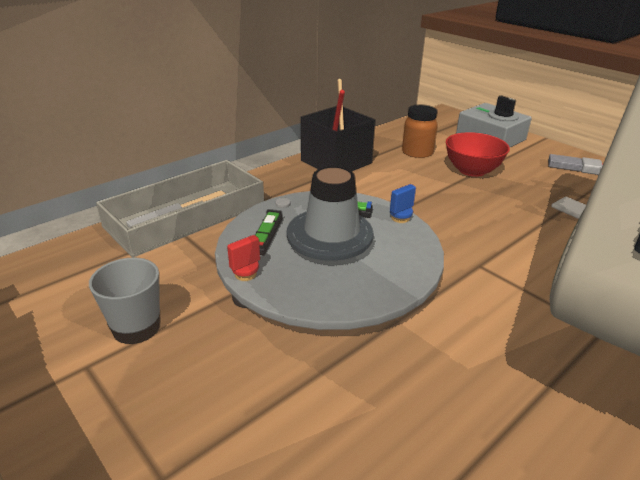

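View pics/top0.png

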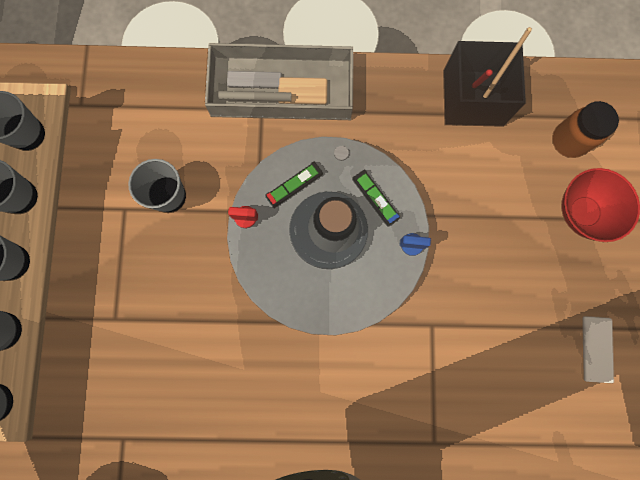

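The side view shows the red bar at about (243,257) and the blue at (402,203). In the top view they are at (242,216) and (416,243). The red vial's bubble, near (305,174), sits off towards the steel foot. The blue vial's bubble, near (381,203), sits slightly towards the blue screw. Next I measure.

```bash
cat > h.py <<'E'
import numpy as np,cv2
from scipy.spatial.transform import Rotation as R
from rig import env
def cam(n):
    c=env.camera_info(n); return c["camera_matrix"],np.array(c["position"]),R.from_quat(c["rotation"]).as_matrix()
def pts(n,uv,d):
    K,p,r=cam(n); uv=np.atleast_2d(uv).astype(float)
    v=np.c_[(uv[:,0]-K[0,2])/K[0,0],(uv[:,1]-K[1,2])/K[1,1],np.ones(len(uv))]
    return p+(v*np.reshape(d,(-1,1)))@r.T
def plane(n,uv,z):
    K,p,r=cam(n); q=pts(n,uv,np.ones(len(np.atleast_2d(uv))))-p
    return p+q*((z-p[2])/q[:,2])[:,None]
def proj(n,P):
    K,p,r=cam(n); q=(np.atleast_2d(P)-p)@r; return q[:,:2]/q[:,2:]*K[0,0]+K[:2,2]
def mask(p,col,box=None):
    h=cv2.cvtColor(p,cv2.COLOR_RGB2HSV).astype(int)
    H,S,V=h[...,0],h[...,1],h[...,2]
    if col=="red": m=((H<6)|(H>174))&(S>170)&(V>90)
    if col=="blue": m=(abs(H-112)<12)&(S>130)&(V>60)
    if col=="white": m=(S<60)&(V>190)
    if col=="green": m=(abs(H-55)<20)&(S>120)&(V>50)
    if box:
        b=np.zeros_like(m); x0,y0,x1,y1=box; b[y0:y1,x0:x1]=1; m=m&b
    return m
def bubble(p,tag=""):
    # top view: vial coords, both vials
    out={}
    for col,box in(("red",(255,155,326,212)),("blue",(350,165,405,230))):
        g=mask(p,"green",box); w=mask(p,"white",box); t=mask(p,col,box)
        n,l,s,c=cv2.connectedComponentsWithStats(w.astype(np.uint8))
        bw=plane("top",np.argwhere(w)[:,::-1],.06)[:,:2]; gw=plane("top",np.argwhere(g|w)[:,::-1],.06)[:,:2]
        tw=plane("top",np.argwhere(t)[:,::-1],.06)[:,:2]
        a=cv2.PCACompute(gw.astype(np.float32),None)[1][0] if len(gw)>5 else 0
        if (tw.mean(0)-gw.mean(0))@a<0:a=-a
        gs=gw@a; 
        out[col]=dict(nw=len(bw),nt=len(tw),ng=len(gw),b=(bw@a).mean(),blen=np.ptp(bw@a),gmin=gs.min(),gmax=gs.max(),tip=[(tw@a).min(),(tw@a).max()],ax=a)
        out[col]["off"]=(bw@a).mean()-(gs.min()+gs.max())/2
    return out
E
python3 - <<'E'
from h import *
np.set_printoptions(precision=4,suppress=True)
T=np.load("pics/top0.npz");S=np.load("pics/side0.npz")
for col,bt,bs in(("red",(222,200,262,232),(220,228,265,285)),("blue",(396,228,436,260),(385,180,420,225))):
    for n,D,b in(("top",T,bt),("side",S,bs)):
        m=mask(D["p"],col,b); uv=np.argwhere(m)[:,::-1]; d=D["d"][m]
        P=pts(n,uv[d>0],d[d>0]); print(col,n,len(P),P.min(0),P.max(0),np.percentile(P[:,2],[5,50,95]))
        zt=P[:,2].max(); q=P[P[:,2]>np.percentile(P[:,2],97)-.005]; print(" topface",len(q),q.mean(0),)
        if n=="top":
            rc=cv2.minAreaRect(q[:,:2].astype(np.float32)*1000); print(rc)
        cv2.imwrite(f"pics/m_{col}_{n}.png",cv2.resize(np.where(m[...,None],D["p"],D["p"]//3)[b[1]:b[3],b[0]:b[2],::-1],None,fx=8,fy=8,interpolation=0))
print(bubble(T["p"]))
c=T["p"][150:260,220:440,::-1];cv2.imwrite("pics/crop0.png",cv2.resize(c,None,fx=3.6,fy=3.6,interpolation=0))
m=(T["d"]>0)
for nm,uv in(("cup",(158,180)),("head",(336,217)),("plate",(280,280))): print(nm,pts("top",uv,T["d"][uv[1],uv[0]]))
E
```

```text
red top 428 [0.592  0.1268 0.0459] [0.6284 0.1702 0.1042] [0.0614 0.0979 0.1023]
 topface 220 [0.6096 0.1481 0.1004]
((609.8973999023438, 148.46580505371094), (43.305912017822266, 13.80172348022461), 86.85908508300781)
red side 920 [0.5896 0.1    0.0541] [0.6356 0.1704 0.1014] [0.0587 0.0807 0.0996]
 topface 212 [0.6055 0.1501 0.0984]
blue top 315 [ 0.552  -0.1503  0.0587] [ 0.5877 -0.1088  0.1049] [0.0611 0.0996 0.1025]
 topface 205 [ 0.5689 -0.1295  0.1006]
((569.1353149414062, -129.68045043945312), (42.04998016357422, 12.604032516479492), 86.1839370727539)
blue side 641 [ 0.5488 -0.1505  0.0544] [ 0.5748 -0.1077  0.102 ] [0.0587 0.0795 0.1   ]
 topface 129 [ 0.5647 -0.1275  0.0987]
{'red': {'nw': 84, 'nt': 47, 'ng': 509, 'b': np.float64(-0.36648847626143194), 'blen': np.float64(0.018908766737619265), 'gmin': np.float64(-0.3887554005355329), 'gmax': np.float64(-0.3029167333852432), 'tip': [np.float64(-0.30214960725609596), np.float64(-0.2645487054037721)], 'ax': array([-0.5972,  0.8021], dtype=float32), 'off': np.float64(-0.020652409301043895)}, 'blue': {'nw': 69, 'nt': 42, 'ng': 496, 'b': np.float64(-0.46349591331365314), 'blen': np.float64(0.019735527835525457), 'gmin': np.float64(-0.5191313824008923), 'gmax': np.float64(-0.4331963446217462), 'tip': [np.float64(-0.43197755877763205), np.float64(-0.4261636053303435)], 'ax': array([-0.7973, -0.6036], dtype=float32), 'off': np.float64(0.012667950197666089)}}
cup [[0.6809 0.3096 0.0216]]
head [[0.5918 0.0002 0.1568]]
plate [[0.5069 0.0875 0.0446]]
```

View pics/crop0.png

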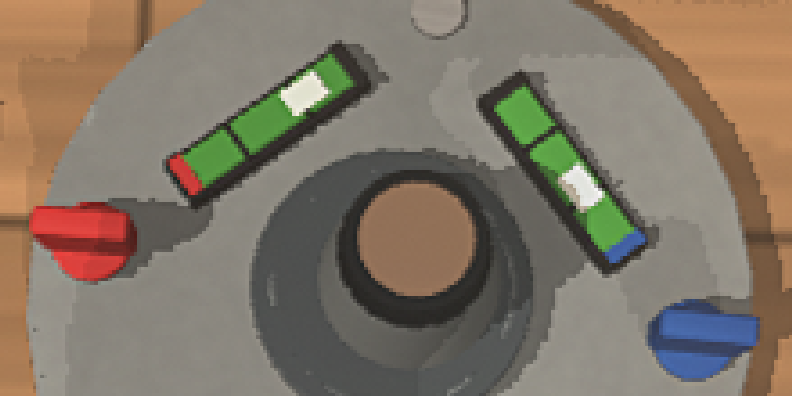

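The top view shows the red bubble beyond its far line, at about -21 mm, so it needs roughly 1.0 rad clockwise. The blue bubble is at about +11 mm, so it needs roughly 0.57 rad counter-clockwise. Both bars point nearly along y. I refine the bubble offsets from the black lines and work out the tool angle.

```bash
python3 - <<'E'
from h import *
np.set_printoptions(precision=4,suppress=True)
T=np.load("pics/top0.npz");S=np.load("pics/side0.npz")
o=env.get_obs(); M=R.from_quat(o["tool_rot"]).as_matrix(); print("tool x,y:",M[:,0],M[:,1],"yaw of y deg",np.degrees(np.arctan2(M[1,1],M[0,1])))
# vial heights
for uv in((290,186),(372,190)): print(pts("top",uv,T["d"][uv[1],uv[0]]))
# ray crossing of top-edge centres in two views
def tri(a,b):
    A=[];B=[]
    for n,uv in(("top",a),("side",b)):
        K,p,r=cam(n); v=pts(n,uv,[1])[0]-p; v/=np.linalg.norm(v); Q=np.eye(3)-np.outer(v,v); A.append(Q);B.append(Q@p)
    return np.linalg.solve(sum(A),sum(B))
for c,P in(("red",[.6098,.1485,.101]),("blue",[.569,-.1297,.101])):
    print(c,"proj top/side",proj("top",P),proj("side",P))
for n,D,cs in(("side",S,[("red",(220,228,265,285)),("blue",(385,180,420,225))]),):
    for c,b in cs:
        m=mask(D["p"],c,b); k=cv2.approxPolyDP(max(cv2.findContours(m.astype(np.uint8),0,2)[0],key=len),2,True)[:,0]; print(c,k.tolist())
# line profile along vial axis
for c,v in bubble(T["p"]).items():
    a=v["ax"]; col=c; box=(255,155,326,212) if c=="red" else (350,165,405,230)
    g=mask(T["p"],"green",box)|mask(T["p"],"white",box)
    gw=plane("top",np.argwhere(g)[:,::-1],.06); ctr=gw[:,:2].mean(0)
    s=np.arange(-.06,.06,.002); L=np.c_[ctr+s[:,None]*a,np.full(len(s),.06)]
    uv=proj("top",L).astype(np.float32)
    val=cv2.remap(T["p"],uv[None,:,0],uv[None,:,1],cv2.INTER_LINEAR)[0]
    print(c,[(round(x*1000),*map(int,q)) for x,q in zip(s,val)])
E
```

```text
tool x,y: [-0.0002  0.0016 -1.    ] [ 0.2771 -0.9608 -0.0016] yaw of y deg -73.91300037662226
[[0.6639 0.0745 0.0626]]
[[ 0.6613 -0.0643  0.0578]]
red proj top/side [[241.249 211.345]] [[241.568  239.6106]]
blue proj top/side [[416.3609 240.289 ]] [[402.4466 187.2472]]
red [[255, 236], [228, 245], [230, 266], [239, 275], [248, 275], [257, 266], [256, 256], [253, 257], [255, 251], [258, 254]]
blue [[412, 185], [392, 192], [390, 210], [393, 215], [410, 216], [414, 192]]
red [(-60, 138, 135, 126), (-58, 130, 126, 118), (-56, 95, 92, 85), (-54, 92, 89, 83), (-52, 71, 67, 62), (-50, 54, 50, 44), (-48, 56, 50, 47), (-46, 56, 55, 46), (-44, 72, 109, 56), (-42, 88, 155, 67), (-40, 85, 148, 65), (-38, 86, 147, 65), (-36, 83, 146, 62), (-34, 85, 146, 64), (-32, 175, 182, 153), (-30, 234, 232, 215), (-28, 226, 225, 207), (-26, 225, 225, 207), (-24, 225, 225, 206), (-22, 225, 226, 207), (-20, 225, 226, 208), (-18, 225, 226, 208), (-16, 228, 228, 211), (-14, 227, 227, 209), (-12, 132, 169, 105), (-10, 79, 145, 58), (-8, 84, 148, 64), (-6, 86, 149, 66), (-4, 86, 148, 65), (-2, 85, 148, 65), (0, 84
[... 1059 characters left out ...]
 94, 165, 71), (-10, 93, 162, 71), (-8, 91, 160, 70), (-6, 92, 161, 71), (-4, 92, 161, 71), (-2, 92, 161, 70), (0, 87, 159, 65), (2, 104, 160, 82), (4, 198, 207, 188), (6, 232, 231, 230), (8, 227, 229, 224), (10, 225, 227, 221), (12, 226, 228, 223), (14, 226, 229, 224), (16, 227, 229, 224), (18, 226, 228, 224), (20, 230, 230, 227), (22, 237, 233, 236), (24, 110, 169, 89), (26, 86, 159, 64), (28, 92, 162, 70), (30, 92, 162, 71), (32, 92, 161, 71), (34, 92, 161, 71), (36, 93, 162, 71), (38, 93, 162, 71), (40, 93, 162, 70), (42, 94, 164, 67), (44, 82, 136, 107), (46, 65, 94, 163), (48, 68, 99, 164), (50, 65, 93, 152), (52, 52, 54, 65), (54, 75, 70, 61), (56, 143, 140, 131), (58, 140, 138, 128)]
```

```bash
python3 - <<'E'
import cv2
p=cv2.imread("pics/side0.png")[150:300,210:450];cv2.imwrite("pics/sidecrop.png",cv2.resize(p,None,fx=3.3,fy=3.3))
E
```

```text
(no output)
```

View pics/sidecrop.png

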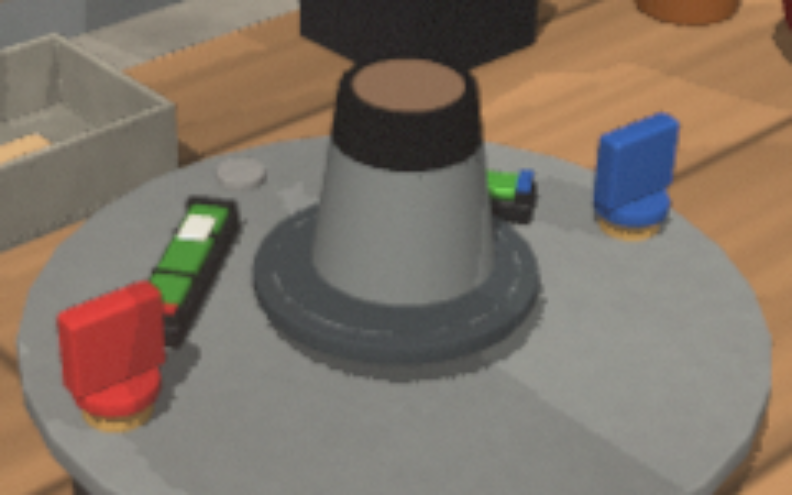

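The line at ±17 mm gives red at about -21.5 mm, needing 1.08 rad clockwise. It gives blue at about +13 mm, needing 0.65 rad counter-clockwise. I start with blue, staying at z 0.22 on the way over.

Call:
play_rows --increments '[[[0.6, 0.1025, 0.1055, 0, 0.0243], [0.6, 0.1025, 0.1055, 0, 0.0243], [0.6, 0.1025, 0.1055, 0, 0.0243], [0.6, 0.1025, 0.1055, 0, 0.0243], [0.6, 0.1025, 0.1055, 0, 0.0243], [0.6, 0.1025, 0.1055, 0, 0.0243], [0.6, 0.1025, 0.1055, 0, 0.0243], [0.6, 0.1025, 0.1055, 0, 0.0243]]]'

```text
t: 0.9
tool_pos: [0.365, -0.3401, 0.224]
tool_rot: [-0.638, -0.306, 0.638, -0.306]
wrist_force: [-0.2, -0.1, 0.1]
gripper_width: 0.0514
```

Call:
play_rows --increments '[[[0.6, 0.1025, 0.1055, 0, 0.0243], [0.6, 0.1025, 0.1055, 0, 0.0243], [0.6, 0.1025, 0.1055, 0, 0.0243], [0.6, 0.1025, 0.1055, 0, 0.0243], [0.6, 0.1025, 0.1055, 0, 0.0243], [0.6, 0.1025, 0.1055, 0, 0.0243], [0.6, 0.1025, 0.1055, 0, 0.0243], [0.6, 0.1025, 0.1055, 0, 0.0243]]]'

```text
t: 1.7
tool_pos: [0.57, -0.1292, 0.2239]
tool_rot: [-0.516, -0.484, 0.516, -0.483]
wrist_force: [1.0, -0.9, 0.2]
gripper_width: 0.0513
```

```bash
cat > st.py <<'E'
from h import *
import sys
np.set_printoptions(precision=4,suppress=True)
o=env.get_obs(); M=R.from_quat(o["tool_rot"]).as_matrix()
print("t",o["t"],"pos",o["tool_pos"],"yaw",np.degrees(np.arctan2(M[1,1],M[0,1])),"tilt",M[2,0],"w",o["gripper_width"],"F",o["wrist_force"],"T",o["wrist_torque"],"j6",o["joints"][5])
for n in sys.argv[2:]:
    p,d=env.grab_frame(n); np.savez(f"pics/{n}{sys.argv[1]}.npz",p=p,d=d)
    c=p[150:260,220:440] if n=="top" else p[150:300,210:450]
    cv2.imwrite(f"pics/{n}{sys.argv[1]}.png",cv2.resize(c[:,:,::-1],None,fx=3.3,fy=3.3))
E
python3 st.py 1 side top
```

```text
t 1.7 pos [ 0.57   -0.1292  0.2239] yaw -3.7399651481202687 tilt -0.9999997359089519 w 0.05133892617596447 F [ 0.9891 -0.8591  0.1922] T [-0.0195 -0.0358  0.0467] j6 1.275958081101983
```

View pics/side1.png

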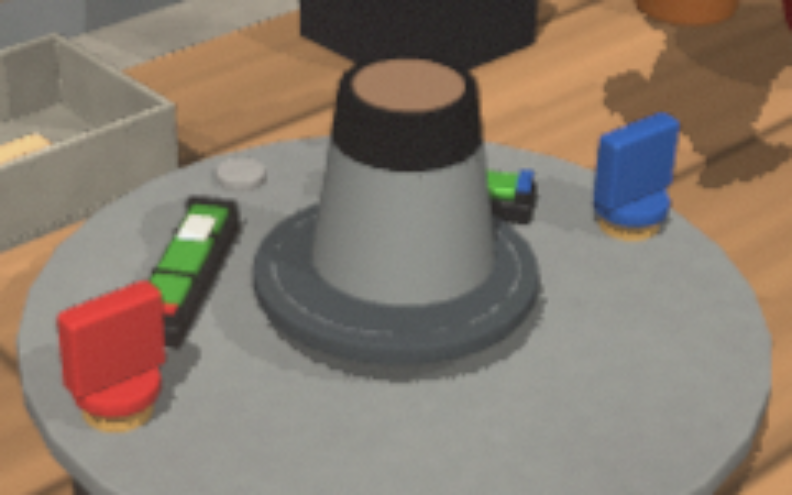

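View pics/top1.png

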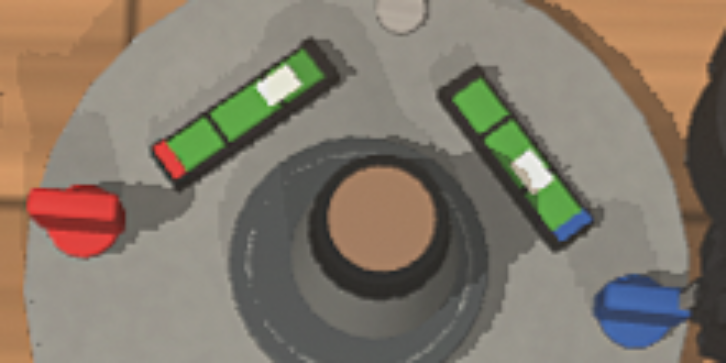

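The side view shows the blue bar unobstructed (about (637,165) in the crop). The top view shows the gripper above and to the right of it, which is parallax, and the blue vial is still visible. I descend 141 mm and close.

Call:
play_rows --increments '[[[0.6, -0.004, -0.002, -0.12, 0], [0.6, 0, 0, -0.12, 0], [0.6, 0, 0, -0.12, 0], [0.6, 0, 0, -0.12, 0], [0.6, 0, 0, -0.084, 0], [0.6, 0, 0, 0, 0], [0, 0, 0, 0, 0], [0, 0, 0, 0, 0]]]'

```text
t: 2.6
tool_pos: [0.5692, -0.1317, 0.0848]
tool_rot: [0.517, 0.482, -0.517, 0.483]
wrist_force: [0.9, -0.5, -0.1]
gripper_width: 0.0227
```

Call:
play_rows --increments '[[[0, 0, 0, 0, 0], [0, 0, 0, 0, 0], [0, 0, 0, 0, 0], [0, 0, 0, 0, 0], [0, 0, 0, 0, 0], [0, 0, 0, 0, 0], [0, 0, 0, 0, 0], [0, 0, 0, 0, 0]]]'

```text
t: 3.4
tool_pos: [0.5692, -0.1316, 0.0852]
tool_rot: [0.517, 0.481, -0.517, 0.484]
wrist_force: [-1.7, 0.4, 7.4]
gripper_width: 0.012
```

```bash
python3 st.py 2 side top
```

```text
t 3.4 pos [ 0.5692 -0.1316  0.0852] yaw -3.936345733839652 tilt -0.999995352854718 w 0.012033740930530838 F [-1.7289  0.4237  7.3826] T [-0.1105  0.4232 -0.1066] j6 1.2752023589605206
```

View pics/side2.png

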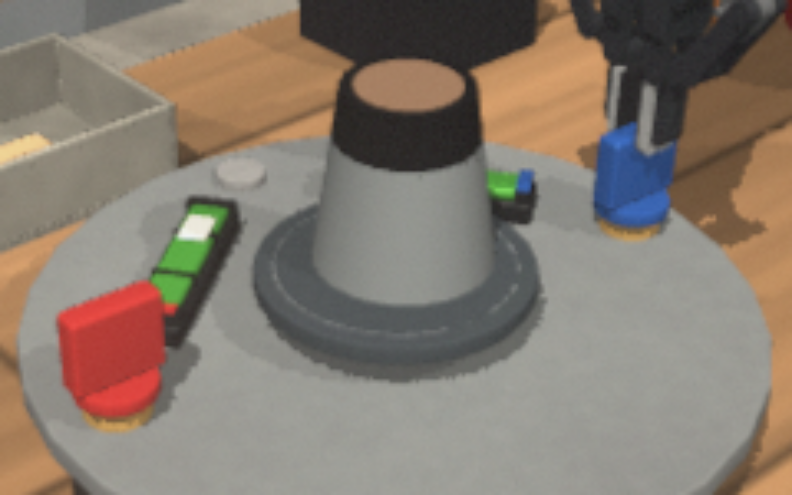

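View pics/top2.png

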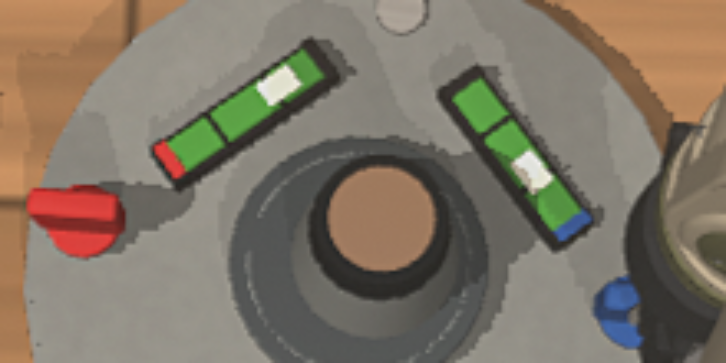

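It is gripped: width is 12 mm and wrist force is small. The side view shows both fingers on the blue bar. The top view shows the blue vial and its bubble clear at about (530,170) in the crop. I turn counter-clockwise 0.6 rad, then check.

Call:
play_rows --increments '[[[0, 0, 0, 0, 0.03], [0, 0, 0, 0, 0.03], [0, 0, 0, 0, 0.03], [0, 0, 0, 0, 0.03], [0, 0, 0, 0, 0.03], [0, 0, 0, 0, 0.03], [0, 0, 0, 0, 0.01], [0, 0, 0, 0, 0]]]'

```text
t: 4.3
tool_pos: [0.5699, -0.1315, 0.0852]
tool_rot: [0.352, 0.612, -0.352, 0.615]
wrist_force: [0.1, 0.2, 6.1]
gripper_width: 0.0119
```

```bash
cat > bub.py <<'E'
from h import *
import sys
from scipy.ndimage import map_coordinates
def meas(p,which):
    box=(255,155,326,212) if which=="red" else (350,165,405,230)
    g=mask(p,"green",box)|mask(p,"white",box)
    uvg=np.argwhere(g)[:,::-1]; gw=plane("top",uvg,.06)[:,:2]
    ref=np.load("pics/top0.npz")["p"]; g0=mask(ref,"green",box)|mask(ref,"white",box)
    w0=plane("top",np.argwhere(g0)[:,::-1],.06)[:,:2]; a=bubble(ref)[which]["ax"]; c=w0.mean(0)
    # white centroid
    w=mask(p,"white",box); bw=(plane("top",np.argwhere(w)[:,::-1],.06)[:,:2]-c)@a
    s=np.arange(-.04,.04,.0005); prof=[]
    n=np.array([-a[1],a[0]])
    for k in(-.004,-.002,0,.002,.004):
        uv=proj("top",np.c_[c+s[:,None]*a+k*n,np.full(len(s),.06)]).astype(np.float32)
        prof.append(cv2.remap(p,uv[None,:,0],uv[None,:,1],1)[0].mean(1))
    f=np.mean(prof,0)
    res=[]
    for lo,hi in((-.022,-.011),(.011,.022)):
        i=(s>lo)&(s<hi); wt=np.clip(85-f[i],0,None); res.append((round(1000*(s[i]*wt).sum()/max(wt.sum(),1e-6),1),int(f[i].min())))
    print(which,"bubble mid %.1f len %.1f n %d"%(1000*(bw.min()+bw.max())/2,1000*np.ptp(bw),len(bw)),"mean %.1f"%(1000*bw.mean()),"lines",res)
p=np.load(sys.argv[1])["p"]
for w in("red","blue"): meas(p,w)
E
python3 st.py 3 top; python3 bub.py pics/top0.npz; python3 bub.py pics/top2.npz; python3 bub.py pics/top3.npz
```

```text
t 4.3 pos [ 0.5699 -0.1315  0.0852] yaw 30.305410046046116 tilt -0.9999919039442734 w 0.011878261708120072 F [0.1266 0.2012 6.1112] T [ 0.0186 -0.0403  0.0777] j6 0.6778079432034363
red bubble mid -21.9 len 18.9 n 84 mean -21.9 lines [(np.float64(0.0), 117), (np.float64(16.6), 48)]
blue bubble mid 13.2 len 19.7 n 69 mean 13.1 lines [(np.float64(-16.6), 50), (np.float64(0.0), 204)]
red bubble mid -21.9 len 18.9 n 84 mean -21.9 lines [(np.float64(0.0), 124), (np.float64(16.6), 51)]
blue bubble mid 13.0 len 18.9 n 67 mean 13.1 lines [(np.float64(-16.6), 50), (np.float64(0.0), 202)]
red bubble mid -21.9 len 18.9 n 84 mean -21.9 lines [(np.float64(0.0), 125), (np.float64(16.6), 51)]
blue bubble mid 1.1 len 19.4 n 81 mean 0.5 lines [(np.float64(-16.5), 50), (np.float64(18.6), 48)]
```

View pics/top3.png

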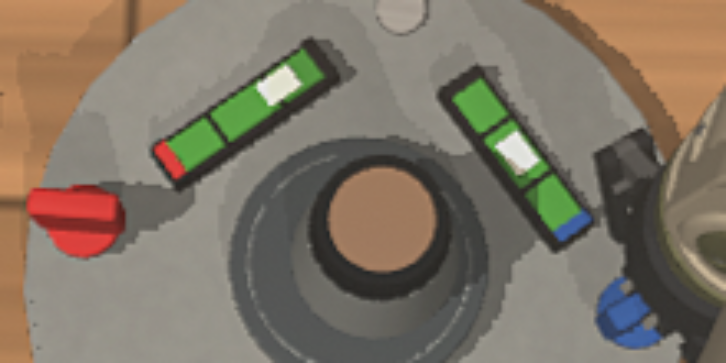

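The blue bubble sits midway between both lines: lines at -16.5 and +18.6, bubble at about 0.5–1.1. I open and rise.

Call:
play_rows --increments '[[[0.5, 0, 0, 0, 0], [0.5, 0, 0, 0, 0], [0.5, 0, 0, 0, 0], [0.5, 0, 0, 0.06, 0], [0.5, 0, 0, 0.14, 0], [0.5, 0, 0, 0.14, 0], [0.5, 0, 0, 0.14, 0], [0.5, 0, 0, 0.1, 0]]]'

```text
t: 5.15
tool_pos: [0.5688, -0.1312, 0.2307]
tool_rot: [0.352, 0.612, -0.352, 0.614]
wrist_force: [-0.5, -0.3, 0.0]
gripper_width: 0.0428
```

```bash
python3 st.py 4 top; python3 bub.py pics/top4.npz
```

```text
t 5.15 pos [ 0.5688 -0.1312  0.2307] yaw 30.26741992378566 tilt -0.9999978488089991 w 0.04275684295822741 F [-0.5179 -0.3127  0.0141] T [-0.0067 -0.0283  0.0103] j6 0.6783225655221898
red bubble mid -22.3 len 19.6 n 85 mean -22.0 lines [(np.float64(0.0), 130), (np.float64(16.6), 53)]
blue bubble mid 1.1 len 19.4 n 84 mean 0.7 lines [(np.float64(-16.5), 53), (np.float64(18.6), 51)]
```

View pics/top4.png

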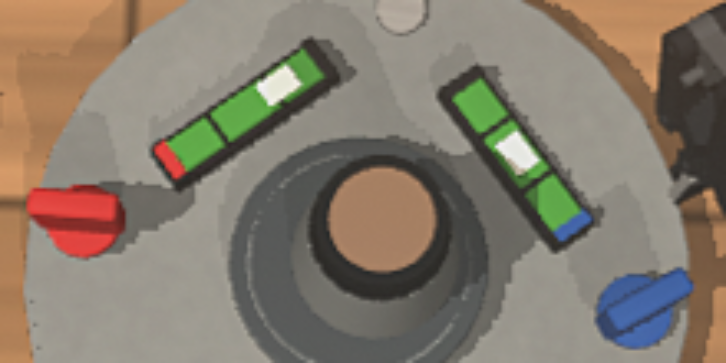

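Blue held after release. Now across to red above the cup, then down 146 mm.

Call:
play_rows --increments '[[[0.5, 0.0205, 0.14, 0, -0.0232], [0.5, 0.0205, 0.14, 0, -0.0232], [0.5, 0.0205, 0.14, 0, -0.0232], [0.5, 0.0205, 0.14, 0, -0.0232], [0.5, 0.0205, 0.14, 0, -0.0232], [0.5, 0.0205, 0.14, 0, -0.0232], [0.5, 0.0205, 0.14, 0, -0.0232], [0.5, 0.0205, 0.14, 0, -0.0232]]]'

```text
t: 6.0
tool_pos: [0.6092, 0.1504, 0.2278]
tool_rot: [-0.514, -0.485, 0.514, -0.485]
wrist_force: [0.2, -0.3, -0.5]
gripper_width: 0.0428
```

Call:
play_rows --increments '[[[0.5, 0, 0, 0, 0], [0.5, 0, 0, 0, 0], [0.5, 0, 0, -0.12, 0], [0.5, 0, 0, -0.12, 0], [0.5, 0, 0, -0.08, 0], [0.5, 0, 0, 0, 0], [0.5, 0, 0, 0, 0], [0.5, 0, 0, 0, 0]]]'

```text
t: 6.8
tool_pos: [0.6104, 0.1483, 0.15]
tool_rot: [0.514, 0.485, -0.513, 0.487]
wrist_force: [-0.5, 0.2, -0.4]
gripper_width: 0.0429
```

```bash
python3 st.py 5 side top
```

```text
t 6.8 pos [0.6104 0.1483 0.15  ] yaw -3.181177392530569 tilt -0.9999966632996976 w 0.04290492089963974 F [-0.5057  0.1831 -0.4065] T [ 0.0328  0.0215 -0.0178] j6 1.7371132707597527
```

View pics/side5.png

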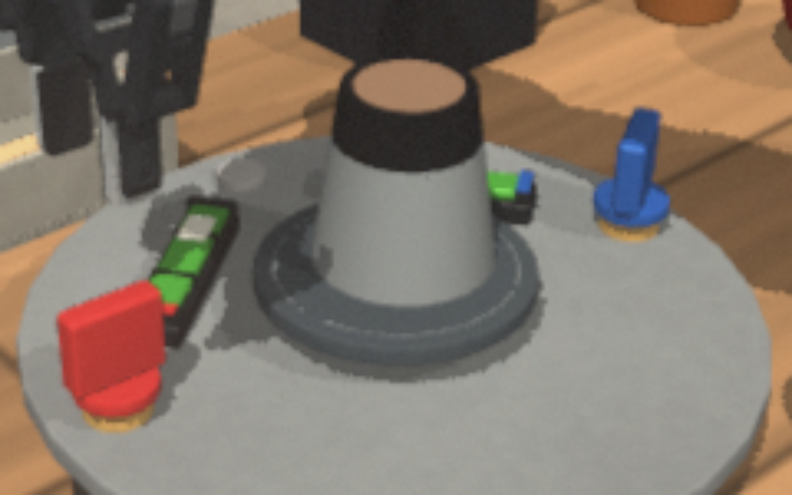

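The fingers hang above the red bar and straddle it, near (95,150) in the crop. I go down 65 mm and close.

Call:
play_rows --increments '[[[0.5, 0, 0, -0.1, 0], [0.5, 0, 0, -0.1, 0], [0.5, 0, 0, -0.06, 0], [0.5, 0, 0, 0, 0], [0, 0, 0, 0, 0], [0, 0, 0, 0, 0], [0, 0, 0, 0, 0], [0, 0, 0, 0, 0]]]'

```text
t: 7.7
tool_pos: [0.6101, 0.1492, 0.0853]
tool_rot: [0.514, 0.486, -0.513, 0.487]
wrist_force: [-2.9, 1.2, 5.7]
gripper_width: 0.0116
```

Call:
play_rows --increments '[[[0, 0, 0, 0, 0], [0, 0, 0, 0, 0], [0, 0, 0, 0, 0], [0, 0, 0, 0, 0], [0, 0, 0, 0, 0], [0, 0, 0, 0, 0], [0, 0, 0, 0, 0], [0, 0, 0, 0, 0]]]'

```text
t: 8.5
tool_pos: [0.6101, 0.1492, 0.0853]
tool_rot: [0.514, 0.486, -0.513, 0.487]
wrist_force: [-2.1, -0.2, 6.6]
gripper_width: 0.0118
```

```bash
python3 st.py 6 side top; python3 bub.py pics/top6.npz
```

```text
t 8.5 pos [0.6101 0.1492 0.0853] yaw -3.1291068159293043 tilt -0.9999966731673094 w 0.011756567211406508 F [-2.134  -0.188   6.5933] T [ 0.008   0.4752 -0.0117] j6 1.7374473303435616
red bubble mid -15.9 len 4.8 n 11 mean -15.2 lines [(np.float64(0.0), 93), (np.float64(16.5), 45)]
blue bubble mid 1.1 len 19.4 n 89 mean 1.0 lines [(np.float64(-17.1), 50), (np.float64(18.6), 49)]
```

View pics/side6.png

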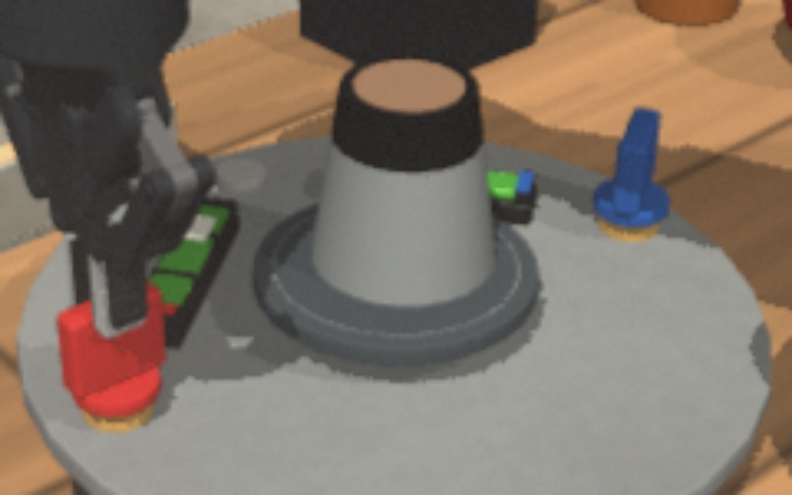

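View pics/top6.png

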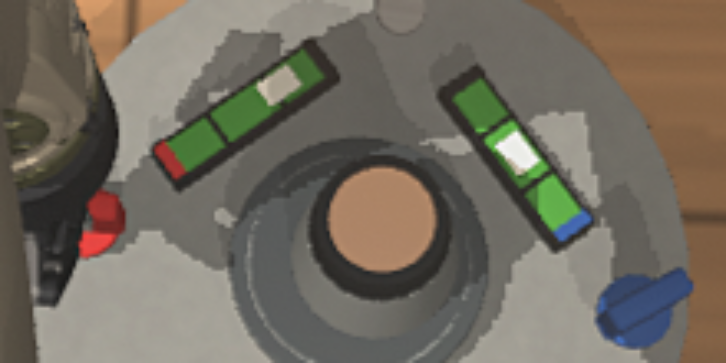

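Red is gripped at 12 mm. The top view shows its bubble, now in shadow, still at about (278,85) in the crop. I turn clockwise about 1.02 rad.

Call:
play_rows --increments '[[[0, 0, 0, 0, -0.025], [0, 0, 0, 0, -0.025], [0, 0, 0, 0, -0.025], [0, 0, 0, 0, -0.025], [0, 0, 0, 0, -0.025], [0, 0, 0, 0, -0.025], [0, 0, 0, 0, -0.025], [0, 0, 0, 0, -0.025]]]'

```text
t: 9.4
tool_pos: [0.6104, 0.149, 0.0853]
tool_rot: [0.64, 0.302, -0.638, 0.303]
wrist_force: [-2.0, -0.5, 6.1]
gripper_width: 0.0118
```

Call:
play_rows --increments '[[[0, 0, 0, 0, -0.025], [0, 0, 0, 0, -0.025], [0, 0, 0, 0, -0.025], [0, 0, 0, 0, -0.025], [0, 0, 0, 0, -0.025], [0, 0, 0, 0, 0], [0, 0, 0, 0, 0], [0, 0, 0, 0, 0]]]'

```text
t: 10.2
tool_pos: [0.6106, 0.1488, 0.0853]
tool_rot: [0.687, 0.173, -0.684, 0.174]
wrist_force: [-1.7, -1.5, 6.9]
gripper_width: 0.0114
```

```bash
sed -i 's/w=mask(p,"white",box); bw=(plane("top",np.argwhere(w)\[:,::-1\],.06)\[:,:2\]-c)@a/h=cv2.cvtColor(p,cv2.COLOR_RGB2HSV); w=(h[...,1]<70)\&(h[...,2]>135); q=np.argwhere(w)[:,::-1]; e=plane("top",q,.06)[:,:2]-c; nn=np.array([-a[1],a[0]]); e=e[(abs(e@nn)<.006)\&(abs(e@a)<.04)]; bw=e@a/' bub.py
python3 st.py 7 top; python3 bub.py pics/top7.npz
```

```text
t 10.2 pos [0.6106 0.1488 0.0853] yaw -61.64963442137017 tilt -0.999994420111125 w 0.011379098776220205 F [-1.681  -1.5309  6.8949] T [-0.2057  0.2498 -0.086 ] j6 2.7585660105956946
red bubble mid -2.1 len 20.2 n 83 mean -2.1 lines [(np.float64(-18.6), 44), (np.float64(16.3), 44)]
blue bubble mid 1.0 len 20.6 n 82 mean 1.4 lines [(np.float64(-17.1), 49), (np.float64(18.6), 49)]
```

View pics/top7.png

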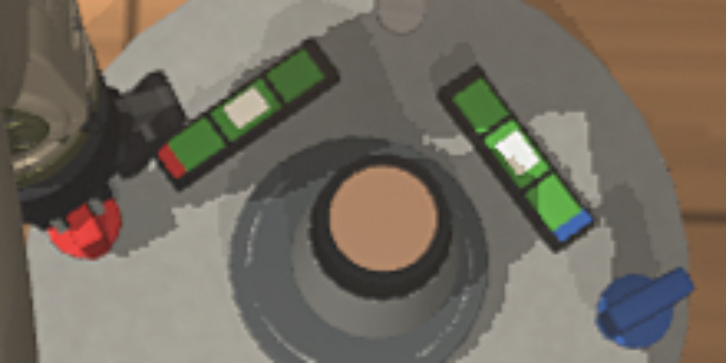

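The red bubble is about 1 mm short of the middle (lines -18.6 and +16.3, bubble -2.1). I add a small nudge, release and rise.

Call:
play_rows --increments '[[[0, 0, 0, 0, -0.015], [0, 0, 0, 0, 0], [0.4, 0, 0, 0, 0], [0.4, 0, 0, 0, 0], [0.4, 0, 0, 0, 0], [0.4, 0, 0, 0.06, 0], [0.4, 0, 0, 0.14, 0], [0.4, 0, 0, 0.14, 0]]]'

```text
t: 11.05
tool_pos: [0.6085, 0.1489, 0.1682]
tool_rot: [-0.689, -0.157, 0.69, -0.157]
wrist_force: [0.9, 0.4, 0.2]
gripper_width: 0.0344
```

Call:
play_rows --increments '[[[0.4, 0, 0, 0.14, 0], [0.4, 0, 0, 0.1, 0], [0.4, 0, 0, 0, 0], [0.4, 0, 0, 0, 0], [0.4, 0, 0, 0, 0], [0.4, 0, 0, 0, 0], [0.4, 0, 0, 0, 0], [0.4, 0, 0, 0, 0]]]'

```text
t: 11.85
tool_pos: [0.609, 0.1489, 0.2275]
tool_rot: [-0.689, -0.157, 0.69, -0.157]
wrist_force: [0.3, 0.6, -0.2]
gripper_width: 0.0338
```

```bash
python3 st.py 8 side top; python3 bub.py pics/top8.npz
```

```text
t 11.85 pos [0.609  0.1489 0.2275] yaw -64.33720348340644 tilt -0.9999989029321965 w 0.033819892129766126 F [ 0.3463  0.5994 -0.1646] T [ 0.0225 -0.0002  0.008 ] j6 2.80562246592897
red bubble mid -1.1 len 20.2 n 83 mean -1.1 lines [(np.float64(-18.8), 50), (np.float64(16.4), 58)]
blue bubble mid 1.0 len 20.6 n 82 mean 1.4 lines [(np.float64(-16.5), 57), (np.float64(18.7), 56)]
```

View pics/top8.png

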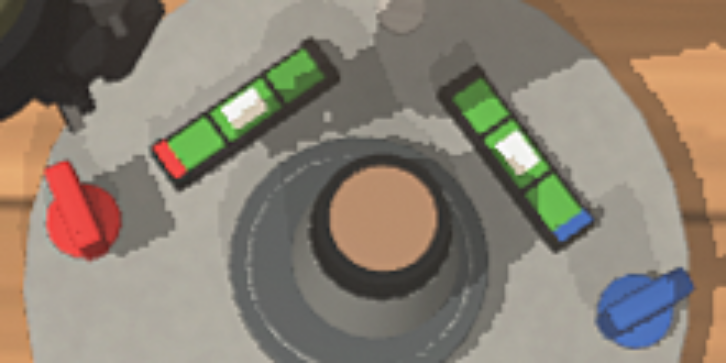

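View pics/side8.png

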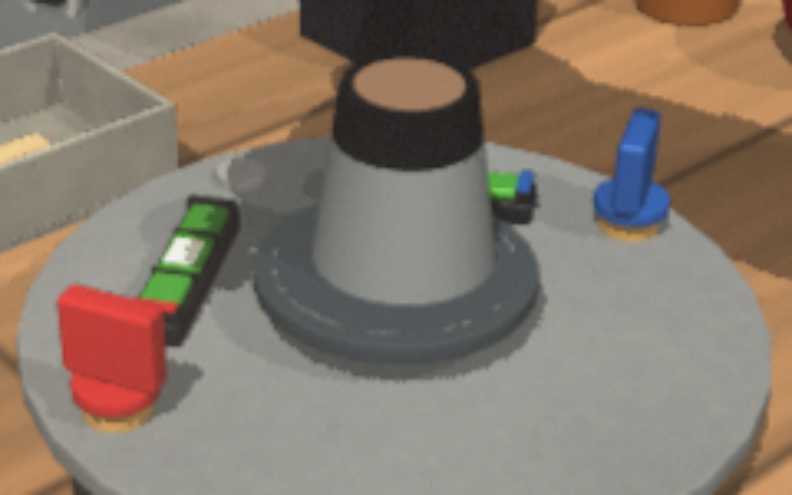

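Both bubbles are midway between their lines: the red at (243,108) and the blue at (517,153) in the top crop. The gripper is clear, so I hand the job in.

```bash
python3 -c "
from rig import env
print(env.finish_job())"
```

```text
the job is handed in; nothing more can be done
None
```

I levelled the stand and handed the job in after about 12 s of the 40 s allowed; the hand-in returned no verdict. I turned the blue screw about 0.6 rad counter-clockwise, then the red about 1.07 rad clockwise, with one grasp each.

- **Bubbles:** The last top view, taken after letting go, puts each bubble within about 0.5 mm of the middle between its two black lines. The limit is 6 mm.
- **Rest:** I did not measure bubble speed. The blue bubble stayed put in every picture after its release. The red has only one picture after its release.
- **Clearance and forces:** The gripper was open at z = 0.23 m, touching nothing, with wrist force near zero. The readings at the end of each move never passed about 8 N.
- **Disagreements:** My first centre estimate, from the green area of the vial, differed by up to about 3 mm from the one using the black lines, so I used the lines. The side-view centres of the bars' top faces differed from the top-view ones by 2 to 5 mm. I used the top view, and its 281.5 mm spacing matches the stated 282 mm.

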